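Press a loaded blender cup onto its base and keep it running

TASK

Take the loaded blender cup, the one standing upside down on its black blade holder, and set it into the collar of the blender base; turn it until its three lugs drop into the three slots. Then push it fully down against the switch springs so that the blender would run, and finish while still holding it pressed down: do not let go. Leave the spare cup, the mug and the bottle where they are.

Things in the scene. Friction and masses are not known exactly. Their poses are not given: they have to be found in the camera images.
- blender: motor base of a small personal blender, fixed to the counter by its feet: round, 131 mm across at the foot, 120 mm at the collar, rim 136 mm high; brushed steel below, dark grey collar on top. Origin: centre of its underside on the counter, z up, x towards one of the three slots. A grey motor coupling 27 mm across in the middle of the well does not obstruct the cup at any angle.
- collar (a point): centre of the collar's flat rim, 136 mm above the counter on the base's axis. The collar is an open round well 83 mm in diameter and 36 mm deep; the cup's 80 mm foot enters it with 1.5 mm play all round
- slot (a point): mouth of one of three equal vertical slots in the well's wall, at rim height, 45.5 mm from the axis along the base's x axis; the others are 120 and 240 degrees round. Each is 16 mm wide, reaches 49.5 mm out from the axis, is open at the top and has a white switch plunger 14 mm below the rim
- cup: loaded blender cup sealed by its blade holder, upside down on it; 116 mm tall, 0.25 to 0.5 kg. Origin: centre of its underside, z up, x towards one of three lugs. Height 0 to 30 mm: black blade holder and grey lip, 80 mm in diameter, chamfered foot; 30 to 116 mm: smooth straight grey wall, 66 mm in diameter, the place to grip
- cup_top (a point): centre of the cup's upper end (its closed bottom, facing up), 116 mm above its origin. Height of the cup's underside above the counter: 122 mm with the lugs lying on the rim between slots, 108 mm with the lugs in the slots standing on the plungers, 102 mm pushed fully down
- lug (a point): underside of one of the three lugs, 43.5 mm from the cup's axis along its x axis, 14 mm above the cup's underside; the others are 120 and 240 degrees round. Each is 12 mm wide, 12 mm high and reaches 47 mm out. Any lug fits any slot, within about 2.5 degrees either way
- switch (a joint): how far the three switch plungers (tied together) are pressed down, in m: 0 free, 0.006 fully pressed (end stop). The spring pushes up with 6 N at 0 (more than the cup weighs, so the cup alone does not press it) and 14 N when fully pressed; it springs back when let go.
- spare: bystander: empty spare cup of the same grey plastic standing mouth up, without blade holder, 102 mm tall, wall 66 mm in diameter, 76 mm at the lip at its top, which has three lugs. Origin: centre of its underside
- mug: bystander: white china mug, 82 mm in diameter, 95 mm tall, handle at its +y side. Origin: centre of its underside
- bottle: bystander: small clear drink bottle, 64 mm in diameter, 190 mm tall. Origin: centre of its underside
Not all that is in view belongs to the job. What is shaped like the cup but blue or orange is not meant.

How it is judged (in metres and radians):
On the way:
1. the loaded cup has been lifted clear of the counter (height (world z) of cup above 0.04 m), for 0.2 s.
At the end, for the whole second after the job is handed in: the robot still touches the cup (over 3 N) and keeps it pressed: lugs in the slots, underside less than 104.5 mm above the base's underside (102 is fully down), within 5 mm of its axis, upright within 0.08 rad, still, switch pressed more than 4.2 of 6 mm (z of cup in the frame of blender below 0.1045 m and horizontal distance between cup and blender below 0.005 m and angle between cup's own z axis and vertical below 0.08 rad and value of joint switch above 0.0042 m and contact force between any of the fingers, the arm and cup above 3 N and linear speed of cup below 0.02 m/s); the arm keeps its last pose, push and grip.
It fails at once if the spare cup is pushed away or knocked over (distance of spare from where it was at the start of the episode above 0.03 m).
It fails at once if the mug is pushed away or knocked over (distance of mug from where it was at the start of the episode above 0.03 m).
It fails at once if the bottle is pushed away or knocked over (distance of bottle from where it was at the start of the episode above 0.03 m).
It also fails if it takes over 42 s, if anything falls off the work surface, if the arm or the gripper's body presses on something with over 40 N, if the wrist force passes 120 N, or if a joint passes its speed limit or range.

ROBOT

A 6-joint arm with a two-finger parallel gripper is mounted at the origin on the work surface. World frame = base frame: x ahead of the robot, y to its left, z up, the work surface at z = 0. Lengths are in m, angles in degrees, forces in N, time in s.
With the tool pointing down it reaches from about 0.4 to 0.825 m from the base axis. Payload 7 kg.
Tool frame: the origin (TCP) lies midway between the tips of the shut fingers; the grasp point (between the pads) lies 19 mm behind it; z points along the fingers, y is the direction in which the jaws open and shut (so a half turn about z gives the same grasp; the last joint's range is limited). The gripper opens to 88 mm and grips with 3 to 60 N. Pads are 19 mm wide; open, the fingers measure 130 mm over their backs; the gripper's body (78 mm by 193 mm) begins 47 mm behind the grasp point.
Start: joints at [82.855, 20.546, 0.682, 0, -70.136, -16.507], TCP at [0.271, 0.618, 0.227] pointing down, gripper open.
Joint ranges: [-176.03, 176.03], [-82.01, 121.73], [-58.28, 71.71], [-173.87, 95.51], [-174.79, -0.11], [-173.66, 173.66]. Speed limits (degrees/s): [136.94, 136.94, 172.46, 180, 180, 180].

INTERFACE

Orientations are given as a 3x3 rotation matrix whose columns are the frame's x, y, z axes.
In Python, from rig import robot gives the robot as it stands. Calls block until the motion is done:
- robot.goto(position, orientation): joint-space move of the TCP to a pose.
- robot.servo_line(position, ori=None, speed=0.15): straight line of the TCP; ori=None keeps the orientation; speed is the mean speed in m/s.
- robot.movej(angles): joint-space move.
- robot.move_gripper(opening): opening from 0.0 (shut) to 1.0 (fully open); the grip force is fixed at half the most; returns when the fingers have stopped.
- robot.dwell(seconds).
- robot.ik(position, orientation): joint angles nearest the present ones, or None.
- robot.grab_frame(name): name is "side" or "top" or "wrist"; returns (picture, depth): 400x640x3 uint8, red, green, blue; 400x640 float32, m along the optical axis (not along the pixel's ray), 0 where there is no reading.
- robot.camera_info(name): a dict with "vfov" (degrees; the focal length in pixels is half the picture's height over the tangent of half this angle, whatever the lens; pixels are square), "cx", "cy" (the principal point, pixels), "view" (4x4, takes a point from world to camera coordinates); the wrist camera has in their place "T_tool_cam" (4x4, takes a point from camera to tool coordinates, whose origin is the TCP and whose axes are the flange's). Camera axes: x right, y down, z forward; pixel columns grow to the right and rows downward; lengths in m; the calibration is good to about 2 mm. A picture is of the moment at which its call begins: read the wrist's pose just before it. camera_info takes no time and is no camera call.
A pose or a line that the arm cannot do raises robot.Unreachable and nothing moves.
- robot.job_done(): hands the job in, once; it reports no verdict.
Readings, each from a call of its own:
- robot.read_t(): time.
- robot.read_qpos(): joint angles.
- robot.read_qvel(): joint speeds.
- robot.read_effort(): joint torques, N m.
- robot.read_position(): TCP position.
- robot.read_tcp_rot(): TCP orientation.
- robot.read_force(): force on the tool from outside, world axes, zero at the start.
- robot.read_ft_torque(): the same for the moment, N m.
- robot.read_grip_width(): opening from 0.0 (shut) to 1.0 (fully open).
Only numpy, scipy, OpenCV 4.12 (cv2) and the standard library are available. Lean on these libraries where they do the work, as an engineer would, in place of code of your own. Each camera call takes 0.05 s, during which the arm holds its last target. There are 200 camera calls.

## Working session

There is one attempt and no reset: what is moved stays moved. The work goes in short steps, each a Python script; the robot and the scene stay as the last script left them, time stands still between calls to the robot, and variables do not carry over. Pictures are saved under pics/ and viewed, about 8 in all and at most 12, crops included, and the job is handed in when it is done.

```bash
mkdir -p pics; ls; python3 - <<'E'
from rig import robot
import cv2,numpy as np
for n in ("top","side"):
    p,d=robot.grab_frame(n); np.savez(f"{n}.npz",p=p,d=d)
    cv2.imwrite(f"pics/{n}0.png",p[:,:,::-1]); print(n,robot.camera_info(n))
print(robot.camera_info("wrist"),robot.read_t(),robot.read_tcp_rot())
E
```

```text
pics
top {'vfov': 49.97859434218083, 'cx': 323.7776372066913, 'cy': 201.23328685140348, 'view': array([[-0.0177802 , -0.99984118,  0.00121661,  0.01835828],
       [-0.98639641,  0.01734221, -0.16346675,  0.58264978],
       [ 0.16341969, -0.00410653, -0.98654809,  1.04082488],
       [ 0.        ,  0.        ,  0.        ,  1.        ]])}
side {'vfov': 57.27041211205867, 'cx': 320.2795150023906, 'cy': 195.96945483915331, 'view': array([[-0.9995977 , -0.02099737,  0.01906714,  0.5773896 ],
       [-0.02797991,  0.61994754, -0.78414423,  0.10964748],
       [ 0.00464433, -0.78436226, -0.62028564,  0.79005251],
       [ 0.        ,  0.        ,  0.        ,  1.        ]])}
{'vfov': 70.10801527763294, 'cx': 317.7696568752537, 'cy': 199.89758888122256, 'T_tool_cam': array([[ 1.28870802e-03, -9.67959599e-01, -2.51102674e-01,
         6.69633133e-02],
       [ 9.99999049e-01,  1.37055622e-03, -1.51078641e-04,
         1.06052487e-03],
       [ 4.90388352e-04, -2.51102241e-01,  9.67960446e-01,
        -1.58066739e-01],
       [ 0.00000000e+00,  0.00000000e+00,  0.00000000e+00,
         1.00000000e+00]])} 0.1 [[ 9.15963998e-01 -4.01260228e-01 -4.27629814e-04]
 [-4.01260421e-01 -9.15962954e-01 -1.39321575e-03]
 [ 1.67349004e-04  1.44772639e-03 -9.99998938e-01]]
```

View pics/top0.png

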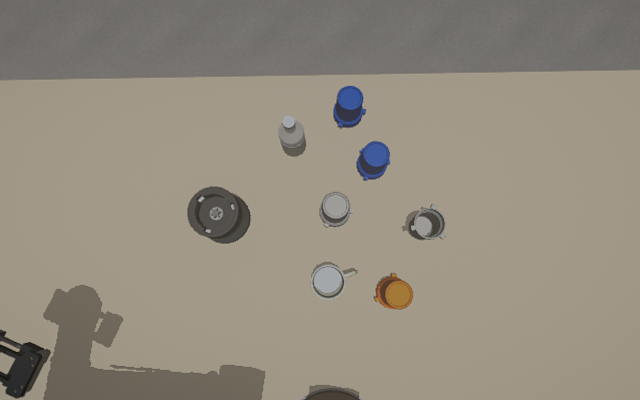

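View pics/side0.png

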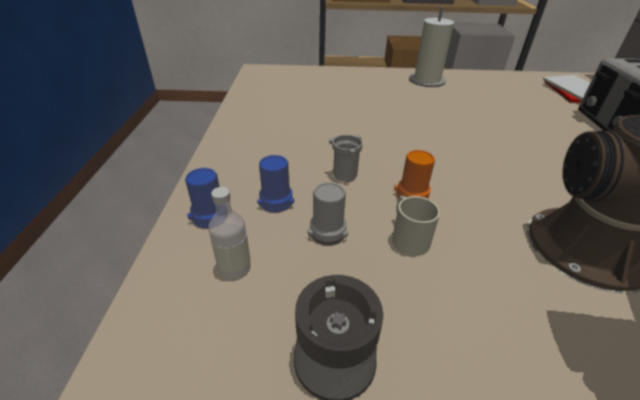

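The top view shows the loaded cup at (336,207), the blender well at (217,213), the spare at (428,224), the mug at (328,280) and the bottle at (291,130). Next I'll fit the cup and blender and enlarge both.

```bash
cat > h.py <<'E'
import numpy as np,cv2
from rig import robot
def K(n):
    c=robot.camera_info(n); return c,200/np.tan(np.radians(c["vfov"]/2))
def ray(n,u,v,z,pose=None):
    """world point of pixel on plane of height z"""
    c,f=K(n)
    if n=="wrist":
        T=np.eye(4);T[:3,:3]=pose[1];T[:3,3]=pose[0];M=T@c["T_tool_cam"]
    else: M=np.linalg.inv(c["view"])
    d=M[:3,:3]@np.array([(u-c["cx"])/f,(v-c["cy"])/f,1]); o=M[:3,3]
    return o+d*(z-o[2])/d[2]
def rot(a):
    """tool down, tool x axis at yaw a degrees"""
    a=np.radians(a);c,s=np.cos(a),np.sin(a)
    return np.array([[c,s,0],[s,-c,0],[0,0,-1.]])
def crop(p,x0,y0,w,h,k,name):
    cv2.imwrite(name,cv2.resize(p[y0:y0+h,x0:x0+w,::-1],None,fx=k,fy=k,interpolation=cv2.INTER_CUBIC))
E
python3 - <<'E'
from h import *
p=np.load("top.npz")["p"]
a=p[175:245,180:260,::-1]; b=p[175:245,300:380,::-1]
cv2.imwrite("pics/ab.png",cv2.resize(np.vstack([np.hstack([a,b])]),None,fx=5,fy=5,interpolation=cv2.INTER_CUBIC))
for n,u,v,z in [("cup",336,206,.116),("bl",214,212,.136),("spare",429,223,.102),("mug",328,280,.095),("bottle",289,121,.19),("lugA",350,211,.02),("lugB",326,225,.02)]:
    print(n,ray("top",u,v,z).round(4))
E
```

```text
cup [ 0.5596 -0.0204  0.116 ]
bl [0.5475 0.2634 0.136 ]
spare [ 0.5168 -0.2422  0.102 ]
mug [0.387  0.0017 0.095 ]
bottle [0.7455 0.0844 0.19  ]
lugA [ 0.5606 -0.0596  0.02  ]
lugB [0.5253 0.0033 0.02  ]
```

View pics/ab.png

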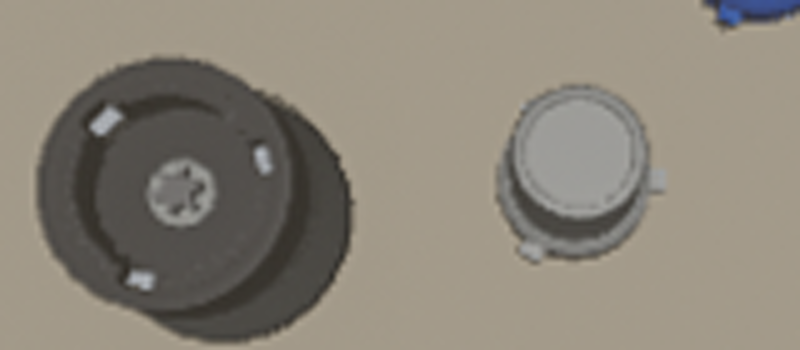

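The blender rim centre is at pixel (213,211.8), with plungers at (201,199), (232.6,207) and (208,231). The cup top centre is at (336,205.2), with lugs at (351.4,211.2) and (326,225). I'll compute the yaws, then look at both from the wrist.

```bash
python3 - <<'E'
from h import *
b=ray("top",213,211.8,.136); c=ray("top",336,205.2,.116); print(b,c)
for u,v in [(201,199.2),(232.6,207),(208,231)]:
    e=ray("top",u,v,.122)-b; print("slot",np.hypot(*e[:2]),np.degrees(np.arctan2(e[1],e[0])))
for u,v in [(351.4,211.2),(326,225)]:
    e=ray("top",u,v,.024)-c; print("lug",np.hypot(*e[:2]),np.degrees(np.arctan2(e[1],e[0])))
for a in range(-180,180,30):
    q=[robot.ik(x,rot(a)) for x in ([b[0],b[1],.29],[b[0],b[1],.165],[c[0],c[1],.061])]
    print(a,[None if x is None else np.round(x,0) for x in q])
robot.goto([b[0],b[1],.27],rot(-60)) if robot.ik([b[0],b[1],.27],rot(-60)) is not None else None
pose=(robot.read_position(),robot.read_tcp_rot()); p,d=robot.grab_frame("wrist"); np.savez("w1.npz",p=p,d=d,pos=pose[0],R=pose[1])
cv2.imwrite("pics/w1.png",p[:,:,::-1]); print(robot.read_t(),pose[0],ray("wrist",320,200,.136,pose))
E
```

```text
[0.54797653 0.26571763 0.136     ] [ 0.56155886 -0.02049099  0.116     ]
slot 0.04616211566315559 45.05814249300094
slot 0.044139902194488496 -73.35610289470753
slot 0.045311519879079706 161.79174486493358
lug 0.04250692639161061 -92.7875116009959
lug 0.043777595402257244 147.01194476230418
-180 [array([  44.,   12.,   -2.,    0.,  -75., -134.]), array([  44.,   17.,  -13.,    0.,  -60., -134.]), array([  18.,   19.,  -26.,    0.,  -45., -108.])]
-150 [array([  44.,   12.,   -2.,    0.,  -75., -104.]), array([  44.,   17.,  -13.,    0.,  -60., -104.]), array([ 18.,  19., -26.,   0., -45., -78.])]
-120 [array([ 44.,  12.,  -2.,   0., -75., -74.]), array([ 44.,  17., -13.,   0., -60., -74.]), array([ 18.,  19., -26.,   0., -45., -48.])]
-90 [array([ 44.,  12.,  -2.,   0., -75., -44.]), array([ 44.,  17., -13.,   0., -60., -44.]), array([ 18.,  19., -26.,   0., -45., -18.])]
-60 [array([ 44.,  12.,  -2.,   0., -75., -14.]), array([ 44.,  17., -13.,   0., -60., -14.]), array([ 18.,  19., -26.,   0., -45.,  12.])]
-30 [array([ 44.,  12.,  -2.,   0., -75.,  16.]), array([ 44.,  17., -13., 
[... 297 characters left out ...]
array([ 18.,  19., -26.,   0., -45., 102.])]
60 [array([ 44.,  12.,  -2.,   0., -75., 106.]), array([ 44.,  17., -13.,   0., -60., 106.]), array([ 18.,  19., -26.,   0., -45., 132.])]
90 [array([ 44.,  12.,  -2.,   0., -75., 136.]), array([ 44.,  17., -13.,   0., -60., 136.]), array([ 18.,  19., -26.,   0., -45., 162.])]
120 [array([ 44.,  12.,  -2.,   0., -75., 166.]), array([ 44.,  17., -13.,   0., -60., 166.]), array([  18.,   19.,  -26.,    0.,  -45., -168.])]
150 [array([  44.,   12.,   -2.,    0.,  -75., -164.]), array([  44.,   17.,  -13.,    0.,  -60., -164.]), array([  18.,   19.,  -26.,    0.,  -45., -138.])]
1.8 [0.54766313 0.26656851 0.26977572] [0.54056501 0.27201243 0.136     ]
```

View pics/w1.png

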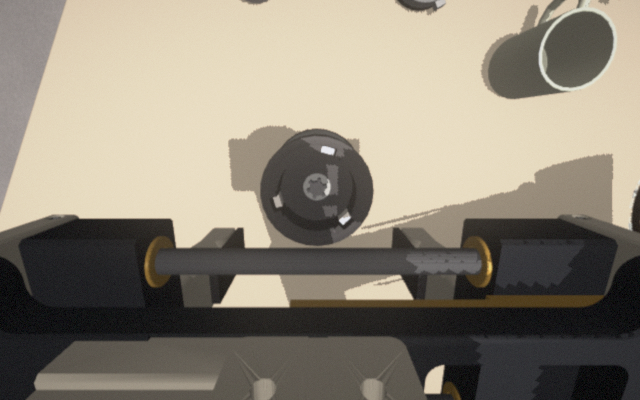

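The wrist view shows the blender rim centred near (317,190) and the plungers near (328,151), (278,201) and (344,217). Next I'll enlarge that crop and get a wrist view of the cup.

```bash
python3 - <<'E'
from h import *
P=np.load("w1.npz")["p"]
c=[.5615,-.0205]
robot.goto([c[0],c[1],.24],rot(-60)); robot.dwell(.3)
pose=(robot.read_position(),robot.read_tcp_rot()); p,d=robot.grab_frame("wrist"); np.savez("w2.npz",p=p,d=d,pos=pose[0],R=pose[1])
a=P[115:255,245:390,::-1]; b=p[85:225,245:390,::-1]
cv2.imwrite("pics/w12.png",cv2.resize(np.hstack([a,b]),(0,0),fx=2.75,fy=2.75,interpolation=cv2.INTER_CUBIC))
print(robot.read_t(),pose[0])
E
```

```text
3.2583 [ 0.56167162 -0.01964001  0.23997903]
```

View pics/w12.png

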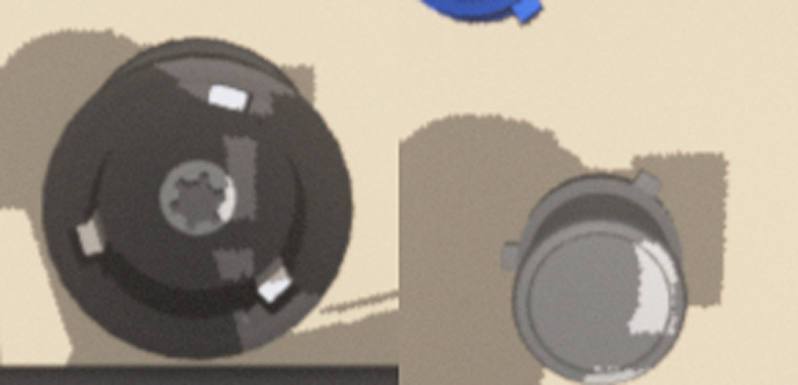

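```bash
python3 - <<'E'
from h import *
w=np.load("w1.npz"); s=(w["pos"],w["R"])
b=ray("wrist",317,189.2,.136,s); print("bl",b)
for u,v in [(327.9,150.3),(277.7,201.9),(345,219.4)]:
    e=ray("wrist",u,v,.122,s)-b; print("slot",ray("wrist",u,v,.122,s),np.hypot(*e[:2]),np.degrees(np.arctan2(e[1],e[0])))
w=np.load("w2.npz"); s=(w["pos"],w["R"])
c=ray("wrist",318,194.8,.116,s); print("cup",c)
for u,v in [(335.6,151.9),(285.8,178.1)]:
    e=ray("wrist",u,v,.024,s)-c; print("lug",np.hypot(*e[:2]),np.degrees(np.arctan2(e[1],e[0])))
E
```

```text
bl [0.549174   0.26349311 0.136     ]
slot [0.5588422  0.22385406 0.122     ] 0.0408010867849114 -76.29285066170763
slot [0.57816358 0.300586   0.122     ] 0.047077360006619696 51.99094966839079
slot [0.50284272 0.28047659 0.122     ] 0.04934598855761866 159.86877558195098
cup [ 0.5604666  -0.02005489  0.116     ]
lug 0.041949921652559695 -92.91219950028537
lug 0.04278090172204198 29.239144954513307
```

```bash
python3 - <<'E'
from h import *
from scipy.optimize import least_squares
def cloud(n,f,M,c):
    w=np.load(f); d=w["d"]; v,u=np.nonzero(d>0); z=d[v,u]; 
    X=np.stack([(u-c["cx"])/n*z,(v-c["cy"])/n*z,z,np.ones_like(z)]); return (M@X)[:3].T
for n,f in (("top","top.npz"),("wrist","w1.npz"),("wrist","w2.npz"),("side","side.npz")):
    c,fl=K(n)
    if n=="wrist":
        w=np.load(f);T=np.eye(4);T[:3,:3]=w["R"];T[:3,3]=w["pos"];M=T@c["T_tool_cam"]
    else: M=np.linalg.inv(c["view"])
    P=cloud(fl,f,M,c)
    for nm,x,z,R in (("bl",[.548,.266],.136,.060),("cup",[.561,-.02],.116,.033)):
        r=np.hypot(*(P[:,:2]-x).T); Q=P[(r<R+.012)&(abs(P[:,2]-z)<.006)]
        if len(Q)<80: continue
        # outer boundary: farthest points per angle bin
        x=np.array(x)
        for _ in range(3):
            e=Q[:,:2]-x; a=(np.degrees(np.arctan2(e[:,1],e[:,0]))//10).astype(int)
            B=np.array([Q[a==k][np.argmax(np.hypot(*e[a==k].T)),:2] for k in np.unique(a)])
            s=least_squares(lambda p:np.hypot(*(B-p[:2]).T)-p[2],[*x,R],loss="soft_l1",f_scale=.001).x; x=s[:2]
        print(n,f,nm,len(Q),np.median(Q[:,2]).round(4),s.round(4))
E
```

```text
top top.npz bl 1030 0.1349 [0.5488 0.2678 0.0595]
top top.npz cup 573 0.1139 [ 0.5615 -0.0186  0.0321]
wrist w1.npz bl 4844 0.1357 [0.5481 0.2673 0.0596]
wrist w2.npz cup 3114 0.1142 [ 0.561  -0.0196  0.0327]
side side.npz bl 3018 0.1375 [0.5493 0.2682 0.0599]
side side.npz cup 596 0.1164 [ 0.5622 -0.0175  0.032 ]
```

```bash
python3 - <<'E'
from h import *
B=np.array([.5487,.2677]);C=np.array([.5612,-.0193])
def ph(L,c):
    L=np.array([p[:2] for p in L])-c; z=L[:,0]+1j*L[:,1]; print(np.degrees(np.angle(z)).round(1),abs(z).round(4)); return np.degrees(np.angle(((z/abs(z))**3).mean()))/3
w=np.load("w1.npz"); s1=(w["pos"],w["R"]); w=np.load("w2.npz"); s2=(w["pos"],w["R"])
print(ph([ray("top",u,v,.122) for u,v in [(201,199.2),(232.6,207),(208,231)]],B))
print(ph([ray("wrist",u,v,.122,s1) for u,v in [(327.9,150.3),(277.7,201.9),(345,219.4)]],B))
print(ph([ray("top",u,v,.024) for u,v in [(351.4,211.2),(326,225)]],C))
print(ph([ray("wrist",u,v,.024,s2) for u,v in [(335.6,151.9),(285.8,178.1)]],C))
R=rot(-77)
robot.goto([*C,.2],R); robot.servo_line([*C,.063],R,.12); robot.move_gripper(0)
print(robot.read_grip_width()*88,robot.read_position(),robot.read_force())
robot.servo_line([*C,.23],R,.12); robot.dwell(.2)
print(robot.read_grip_width()*88,robot.read_position(),robot.read_force(),robot.read_t())
p,d=robot.grab_frame("side"); np.savez("s2.npz",p=p,d=d); crop(p,200,60,260,220,3,"pics/s2.png")
E
```

```text
[ 43.9 -74.9 164.5] [0.0443 0.0458 0.0454]
44.4763104587623
[-77.   48.1 164.4] [0.045  0.0442 0.0476]
45.19688614043931
[-92.2 148.1] [0.0437 0.0428]
27.9227521729334
[-93.8  28.8] [0.0427 0.0418]
27.492217866209383
65.70853117924823 [ 0.56139973 -0.01927224  0.06329342] [0.07340852 0.10967812 2.75253618]
65.77154353253334 [ 0.56103054 -0.01933168  0.22949802] [-0.23487083 -0.02873499 -3.24477951] 7.1833
```

View pics/s2.png

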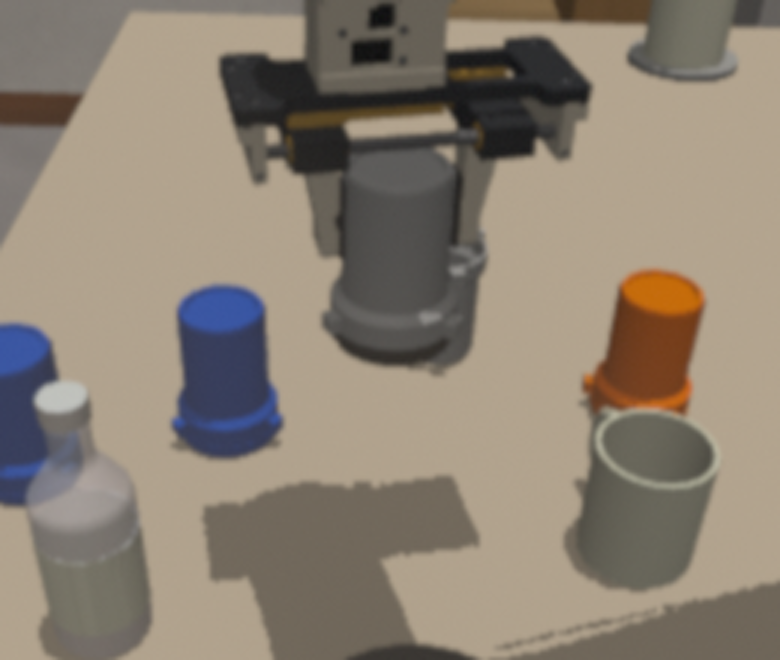

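The side view shows the cup held upright between the fingers, the underside clear and the bystanders untouched. I'll carry it over the collar and lower it with force guarding.

```bash
cat >> h.py <<'E'
B=np.array([.5487,.2677])
def down(xy,yaw,z0,z1,lim=12,step=.003):
    R=rot(yaw); z=z0
    while z>z1+1e-6:
        z=max(z-step,z1); robot.servo_line([*xy,z],R,.03); F=robot.read_force(); p=robot.read_position()
        print(round(z,4),p.round(4),F.round(1),robot.read_ft_torque().round(2))
        if F[2]>lim or np.hypot(*F[:2])>lim: return False
    return True
E
python3 - <<'E'
from h import *
R=rot(-60)
robot.goto([*B,.25],R); robot.servo_line([*B,.203],R,.1); robot.dwell(.2); print(robot.read_force(),robot.read_t(),robot.read_position())
print(down(B,-60,.203,.187)); print(robot.read_t())
p,d=robot.grab_frame("side"); crop(p,220,150,260,220,3,"pics/s3.png")
E
```

```text
[ 0.10098222  0.48163103 -3.96673377] 9.1583 [0.54909788 0.26790122 0.20386358]
0.2 [0.5486 0.2677 0.1999] [-0.2  0.2 -3.4] [ 0.06 -0.02 -0.02]
0.197 [0.5486 0.2676 0.1967] [ 0.5 -0.2 -4. ] [0.07 0.02 0.01]
0.194 [0.5485 0.2676 0.1937] [ 0.2 -0.2 -2.7] [ 0.03 -0.    0.04]
0.191 [0.5486 0.2676 0.1907] [ 0.3 -0.1 -2.7] [ 0.07  0.01 -0.01]
0.188 [0.5486 0.2676 0.1877] [-0.5 -0.8 -3.6] [-0.04 -0.06 -0.04]
0.187 [0.5487 0.2677 0.187 ] [ 0.4 -0.4 -3.8] [0.01 0.01 0.  ]
True
10.6583
```

View pics/s3.png

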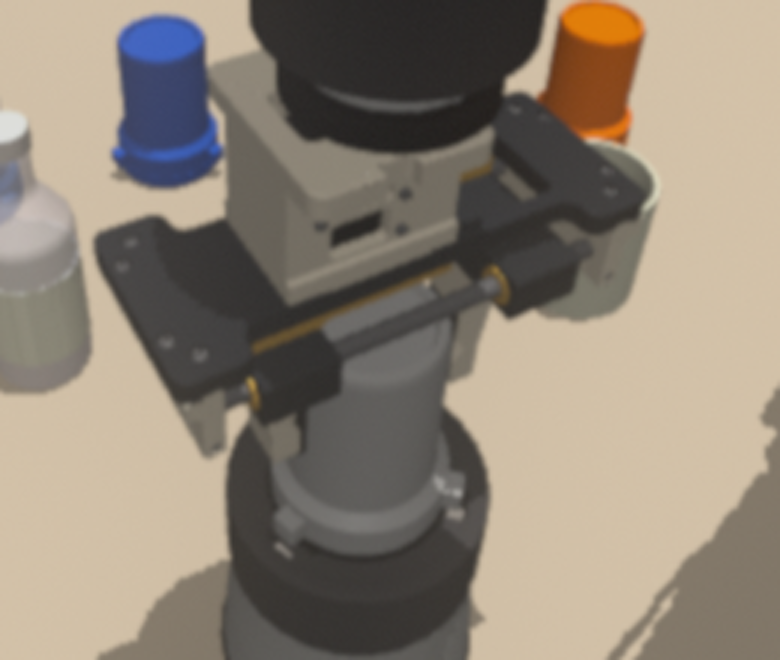

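The foot has entered the well with no side force. The lugs, at crop (290,525) and (452,487), sit right above the plungers at (283,548) and (455,513). I'll carry on down.

```bash
python3 - <<'E'
from h import *
print(down(B,-60,.187,.173,lim=8,step=.002), robot.read_t())
E
```

```text
0.185 [0.5486 0.2676 0.1848] [-0.1 -0.1 -4.2] [ 0.09 -0.03 -0.03]
0.183 [0.5486 0.2676 0.1828] [-0.6  1.4 -3.1] [ 0.07  0.01 -0.  ]
0.181 [0.5486 0.2676 0.1808] [ 0.5  0.3 -3.6] [ 0.05 -0.03 -0.01]
0.179 [0.5486 0.2676 0.1788] [ 0.5 -1.  -3.4] [ 0.05  0.01 -0.04]
0.177 [0.5486 0.2676 0.1768] [ 0.5 -0.5 -3.2] [-0.02 -0.08  0.03]
0.175 [0.5486 0.2676 0.1748] [-0.5 -0.3 -3.1] [0.02 0.02 0.05]
0.173 [0.5486 0.2676 0.1728] [ 0.1  0.1 -3.1] [0.03 0.02 0.  ]
True 12.4583
```

The lugs are in the slots, so now I press.

```bash
python3 - <<'E'
from h import *
print(down(B,-60,.173,.1635,lim=22,step=.001)); robot.dwell(.5)
print(robot.read_force(),robot.read_position(),robot.read_grip_width()*88,robot.read_t())
p,d=robot.grab_frame("side"); crop(p,220,150,260,220,3,"pics/s4.png")
E
```

```text
0.172 [0.5487 0.2677 0.1719] [ 0.3 -0.4 -3.5] [ 0.05 -0.04  0.04]
0.171 [0.5489 0.2678 0.1713] [-0.3 -0.8 -1.7] [0.01 0.09 0.01]
0.17 [0.5489 0.2678 0.1706] [-1.2  0.4  3.4] [-0.17  0.62 -0.01]
0.169 [0.5489 0.2678 0.1694] [-1.2 -1.1  4.9] [-0.23  0.66 -0.01]
0.168 [0.5489 0.2678 0.1684] [-2.5 -1.2  5.7] [-0.23  0.79 -0.03]
0.167 [0.5489 0.2678 0.1676] [-2.1 -1.2  7.9] [-0.32  1.08 -0.03]
0.166 [0.549  0.2678 0.1668] [-3.1 -1.1  8.2] [-0.33  1.28  0.01]
0.165 [0.5489 0.2678 0.1659] [-3.7 -0.7  9.4] [-0.41  1.43 -0.03]
0.164 [0.5489 0.2678 0.1652] [-3.4 -2.1 10.3] [-0.47  1.69 -0.01]
0.1635 [0.549  0.2678 0.1652] [-5.4 -2.1 13.9] [-0.56  2.26 -0.09]
True
[-5.94475969 -0.724107   14.36040028] [0.54896677 0.26779296 0.16517503] 65.87318099673324 15.4583
```

View pics/s4.png

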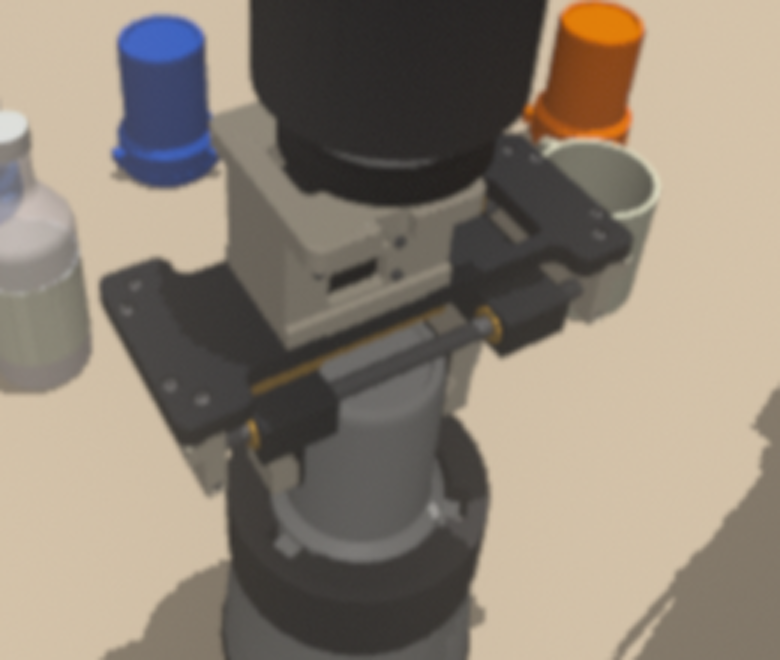

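The lugs are down in the slots, and the force jumped (10.3 to 13.9 N) with TCP z stalled at 0.1652. That is 6 mm below first plunger contact, so it is at the end stop. I'll push slightly further for margin, then hand in.

```bash
python3 - <<'E'
from h import *
print(down(B,-60,.1635,.1625,lim=25,step=.0005)); robot.dwell(1)
print(robot.read_force(),robot.read_position(),robot.read_t())
robot.job_done()
E
```

```text
0.163 [0.549  0.2678 0.1652] [-6.6 -1.8 16.7] [-0.72  2.73  0.01]
0.1625 [0.549  0.2678 0.1651] [-7.3 -1.7 20. ] [-0.87  3.31 -0.03]
True
[-6.8368188  -1.24065077 20.0063737 ] [0.54900438 0.26774615 0.16513906] 17.0083
the job is handed in; nothing more can be done
```

I set the loaded cup into the blender collar with its lugs in the slots, pushed it down to the switch end stop, and handed in at about 17 s with the gripper still pressing. No verdict was reported.

**How it went:** I gripped the cup by its wall, lifted it, turned it 17° and lowered it. Neither the rim nor the slots resisted on the way down.

**Last checks:**
- **Pressed down:** the tool stopped 6 mm below where the cup first met the plungers. Commanding it lower only raised the force.
- **Holding steady:** after a 1 s hold the upward force was steady at 20 N.
- **Side load:** pressing also built up a side force of about 7 N and a moment of about 3.3 N·m. The tool moved only about 0.3 mm sideways.
- **Pictures:** the last side view was taken just before the final 1 mm of commanded push. It shows the lugs in the slots, and the mug and bottle where they were. The spare cup is hidden in that view. It looked undisturbed in the picture taken after the lift, and the arm did not go near it afterwards.

No check failed. The first pixel readings of the blender centre disagreed by 2–4 mm, so I used depth-image circle fits instead, which agreed to about 1 mm.

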